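# Hover a near-field probe over a chip on the test pedestal

## Task

Set the converter module level and centred on the small round top of the test pedestal and let go of it, then lift the near-field probe with the blue handle out of its holder and carry it across to the module, clear of the decade box in between. Finish still holding the probe upright and still over the module's black chip, centred on it, its flat yellow blade lined up with the chip's long side (either way round) and its tip about 8 mm above the chip. The probe must never touch the module, nothing may knock the decade box, and the other things on the bench are left alone.

Things in the scene. Friction and masses are not known exactly. Their poses are not given: they have to be found in the camera images.
- module: loose converter module, about 160 g: finned aluminium heat sink block 70 x 44 x 24 mm (x, y, z) with a green circuit board 3 mm thick on it (to z = 27 mm). Lies flat on the bench at the start, right way up. Origin at the centre of its underside, x along its 70 mm length, z up. Two blue capacitors 12 mm across stand on the board at x = -22 mm, y = +12 and -12 mm, up to z = 39 mm. Its 44 mm width suits a grasp from above
- chip (a point): centre of the top face of the black chip on the module, 16 mm from the module's centre along its +x, 31 mm above its underside; the chip is 20 mm long along the module's x and 12 mm wide, and stands 4 mm above the board; same axes as the module
- pedestal_top (a point): centre of the top of the test pedestal: a flat orange disc 32 mm across, 50 mm above the bench, on a thin steel post (20 mm) with a round dark foot 84 mm across and 8 mm high; fixed to the bench, stands left or right of the decade box
- probe: loose near-field probe, about 90 g, standing upright in its holder. Origin at the middle of its lower end, z up to its top, x along the width of its blade. From below: flat yellow blade 22 mm (x) by 6 mm (y), z = 0 to 24 mm; steel neck 8 mm thick to z = 60; black round collar 40 mm across, z = 60 to 66; blue handle 20 mm (x) by 16 mm (y), z = 66 to 112; brass stub 8 mm thick to z = 122
- probe_tip (a point): middle of the lower end of the probe's yellow blade (the probe's origin)
- holder: fixed probe holder, 76 x 76 mm, 75 mm high: two grey side walls and a black top plate 8 mm thick with a slot 30 mm (its x) by 14 mm (its y) in the middle; the probe hangs in the slot with its collar resting on the plate, blade along the slot, tip 15 mm above the bench; it comes out straight up. Origin at the centre of its underside; stands on the other side of the decade box from the pedestal
- decade_box: fixed grey decade resistance box 150 x 90 mm (x, y), between the pedestal and the probe holder, 95 mm high with black knobs on top up to 110 mm. Origin at the centre of its underside
- flux_bottle: loose white bottle, 44 mm across, 110 mm tall, standing; leave alone. Origin at the centre of its underside
- solder_spool: loose metal spool, 54 mm across, 40 mm tall; leave alone. Origin at the centre of its underside
- screwdriver: loose screwdriver 170 mm long with red handle, lying; leave alone. Origin at its underside
- orange_meter: loose orange handheld meter 160 x 80 x 36 mm, lying; leave alone. Origin at the centre of its underside
- parts_tray: loose blue divided tray 100 x 150 x 35 mm; leave alone. Origin at the centre of its underside
- mug: loose white mug, 80 mm across, 90 mm tall; leave alone. Origin at the centre of its underside
Things that resemble listed ones, but are neither listed nor needed, are in the scene too. What is shaped like the probe but green or pink is not meant.

How it is judged:
By the outcome, as a careful person would: the job done as asked, in the order asked, and still so for the second after the job is handed in, while the arm keeps its last pose, push and grip.
It also fails if it takes over 64 s, if anything falls off the work surface, if the arm or the gripper's body presses on something with over 40 N, if the wrist force passes 120 N, or if a joint passes its speed limit or range.

## Robot

A 6-joint arm with a two-finger parallel gripper is mounted at the origin on the work surface. World frame = base frame: x ahead of the robot, y to its left, z up, the work surface at z = 0. Lengths are in m, angles in rad, forces in N, time in s.
With the tool pointing down it reaches from about 0.325 to 0.775 m from the base axis. Payload 5.5 kg.
Tool frame: the origin (TCP) lies between the finger pads; the fingertips stand 8 mm ahead of it and the grasp point (between the pads) lies 11 mm behind it (tcp_to_tips is the distance from the TCP to the fingertips, in m); z points along the fingers, y is the line along which they close (so a half turn about z gives the same grasp; the last joint's range is limited). The gripper opens to 88 mm and grips with 3 to 60 N. Pads are 20 mm wide; open, the fingers measure 115 mm over their backs; the gripper's body (75 mm by 178 mm) begins 61 mm behind the grasp point.
Start: joints at [-1.347, 0.091, 1.231, -0, 1.82, -0.057], TCP at [0.166, -0.577, 0.231] pointing down, gripper open.
Joint ranges: [-2.87, 2.87], [-0.86, 2.18], [0.17, 2.46], [-1.51, 4.65], [0.06, 2.69], [-2.65, 2.65]. Speed limits (rad/s): [2.57, 2.57, 3.01, 3.14, 3.14, 3.14].

## Interface

Orientations are given as a unit quaternion [w, x, y, z].
In Python, from bench import * gives the robot as it stands. Calls block until the motion is done:
- move_to(position, orientation): joint-space move of the TCP to a pose.
- move_l(position, speed=0.15, orientation=None): straight line of the TCP; orientation=None keeps the orientation; speed is the mean speed in m/s.
- movej(angles): joint-space move.
- gripper_open() and close(): open the fingers fully, or close them until they stop; the grip force is fixed at half the most.
- hold(seconds).
- inverse_kinematics(position, orientation): joint angles nearest the present ones, or None.
- state(): the state.
- get_image(name): name is "side" or "top" or "wrist"; returns a dict with "frame" (384x512x3 uint8, blue, green, red), "depth" (384x512 float32, m along the optical axis (not along the pixel's ray), 0 where there is no reading), "camera_matrix" (3x3 intrinsics, pixels), "k1" (the pictures are not rectified: a ray, as slopes to the right and down, at radius r is drawn at 1 + k1 r^2 times it, then the intrinsics apply), "view" (4x4, takes a point from world to camera coordinates). Camera axes: x right, y up, looking along -z (the intrinsics and any distortion apply to the point x, -y, -z); pixel columns grow to the right and rows downward; lengths in m; the calibration is good to about 2 mm. A picture is of the moment at which its call begins.
A pose or a line that the arm cannot do raises IKError and nothing moves.
- job_done(): hands the job in; it is judged then, once.
The state is a dict: "time": time; "joint_pos": joint angles; "dq": joint speeds; "joint_torque": joint torques, N m; "ee_pos": TCP position; "ee_rot": TCP orientation; "ft_force": force on the tool from outside, world axes, zero at the start; "moment": the same for the moment, N m; "finger_gap": finger opening in m; "finger_force": force on a finger pad.
Only numpy, scipy, OpenCV 4.12 (cv2) and the standard library are available. Lean on these libraries where they do the work, as an engineer would, in place of code of your own. Each camera call takes 0.05 s, during which the arm holds its last target. There are 200 camera calls.

## Working session

There is one attempt and no reset: what is moved stays moved. The work goes in short steps, each a Python script; the robot and the scene stay as the last script left them, time stands still between calls to the robot, and variables do not carry over. Pictures are saved under pics/ and viewed, at most 10 in all, crops included, and the job is handed in when it is done.

```bash
mkdir -p pics; cat > h.py <<'E'
from bench import *
import numpy as np, cv2
def snap(n,f=None):
    d=get_image(n)
    if f: cv2.imwrite('pics/'+f,d['frame'])
    return d
def cloud(d):
    K=np.array(d['camera_matrix']);h,w=d['depth'].shape
    k=float(d['k1']);uv=np.stack(np.meshgrid(np.arange(w),np.arange(h)),-1).reshape(-1,1,2).astype(float)
    n=cv2.undistortPoints(uv,K,np.array([k,0,0,0.])).reshape(h,w,2)
    z=d['depth'];c=np.stack([n[...,0]*z,-n[...,1]*z,-z,np.ones_like(z)],-1)
    P=(c@np.linalg.inv(np.array(d['view'])).T)[...,:3]
    P[z==0]=np.nan
    return P
E
python3 - <<'E'
from h import *
for n in('top','side'):
    d=snap(n,n+'0.png');np.savez('/tmp/%s0.npz'%n,P=cloud(d),f=d['frame'])
    print(n,np.linalg.inv(d['view']).round(3).tolist(),d['k1'],d['camera_matrix'])
print(state())
E
```

```text
top [[-0.014, 0.996, -0.084, 0.422], [-1.0, -0.013, 0.013, 0.004], [0.012, 0.084, 0.996, 1.189], [0.0, 0.0, 0.0, 1.0]] 0.018529718210080686 [[348.08578333   0.         248.19422102]
 [  0.         348.08578333 194.34859074]
 [  0.           0.           1.        ]]
side [[-0.917, 0.307, -0.255, 0.239], [-0.399, -0.719, 0.569, 0.699], [-0.008, 0.624, 0.782, 1.029], [0.0, 0.0, 0.0, 1.0]] 0.0072821298856508825 [[428.83483583   0.         258.79389616]
 [  0.         428.83483583 197.26420115]
 [  0.           0.           1.        ]]
{'time': 0.1, 'joint_pos': array([-1.34673634e+00,  9.17786586e-02,  1.23176699e+00,  1.38321989e-05,
        1.81983584e+00, -5.66982251e-02]), 'dq': array([-4.80972665e-04, -2.21434934e-04, -1.90202236e-03, -1.30135175e-03,
        7.04453370e-05, -3.92499087e-04]), 'joint_torque': array([ 1.71085700e-03, -4.47855949e+01, -4.07570708e+01,  6.99044368e-02,
        2.84128479e-02, -1.06572393e-04]), 'ee_pos': array([ 0.16619498, -0.57624613,  0.22962204]), 'ee_rot': array([-8.91848376e-04,  9.90162390e-01,  1.39920127e-01, -6.80775475e-05]), 'ft_force': array([-0.07675897,  0.37913965,  0.45426846]), 'moment': array([0.02652118, 0.00593524, 0.0398384 ]), 'finger_force': 0.0, 'finger_gap': 0.08775072541149448}
```

View pics/top0.png

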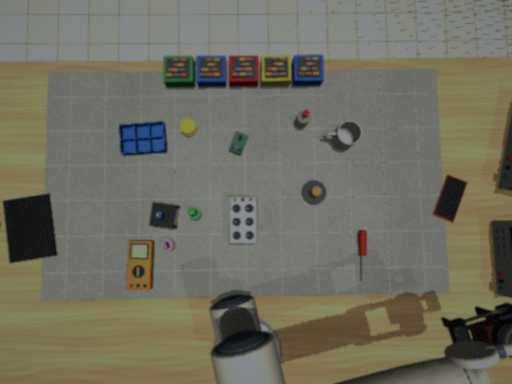

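View pics/side0.png

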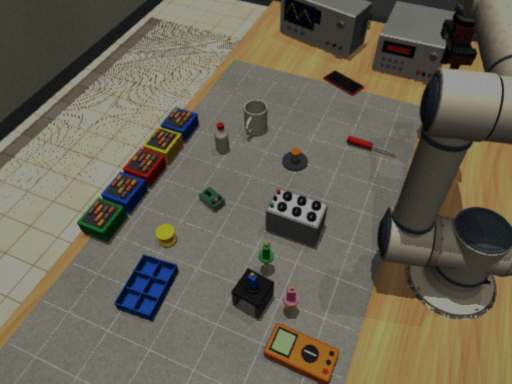

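The top view shows the green module at (238,143) and the pedestal at (315,191). The decade box is at (243,220). The holder is at (164,215) with the blue probe at about (159,215).

Things that could be mistaken for the probe are the green one at (194,213) and the pink one at (168,245). I choose blue-in-holder, which is at (252,282) in the side view.

```bash
python3 - <<'E'
import numpy as np,cv2
T=np.load('/tmp/top0.npz');S=np.load('/tmp/side0.npz')
def rect(Z,b,zlo,zhi,name):
    P=Z['P'];u0,v0,u1,v1=b;Q=P[v0:v1,u0:u1].reshape(-1,3)
    Q=Q[(Q[:,2]>zlo)&(Q[:,2]<zhi)]
    if len(Q)<4: print(name,len(Q));return
    r=cv2.minAreaRect(Q[:,:2].astype(np.float32)*1000)
    print(name,len(Q),'mean',Q.mean(0).round(4),'minrect',np.round(r[0],1),np.round(r[1],1),round(r[2],1),'z90',np.percentile(Q[:,2],[10,50,90]).round(4))
for n,Z,bb in(('top',T,dict(mod=(220,122,258,164),ped=(296,174,332,208),box=(222,190,264,250),hol=(144,196,186,234))),
 ('side',S,dict(mod=(190,178,235,220),ped=(278,140,312,175),box=(255,180,335,250),hol=(222,260,282,325)))):
    print(n,'table', np.nanmedian(Z['P'][150:180,:][:, 260:280][...,2]) if n=='top' else '')
    rect(Z,bb['mod'],.018,.034,'mod board');rect(Z,bb['mod'],.034,.05,'caps')
    rect(Z,bb['ped'],.044,.056,'pedtop');rect(Z,bb['ped'],.004,.013,'pedfoot')
    rect(Z,bb['box'],.085,.1,'box');rect(Z,bb['box'],.1,.125,'knobs')
    rect(Z,bb['hol'],.068,.079,'plate');rect(Z,bb['hol'],.095,.13,'handle');rect(Z,bb['hol'],.115,.124,'handletop')
A=cv2.resize(T['f'][180:260,130:210],(400,400),interpolation=2);B=cv2.resize(T['f'][118:168,214:264],(400,400),interpolation=2)
C=cv2.resize(S['f'][175:225,185:235],(400,300),interpolation=2);
D=cv2.resize(S['f'][230:320,210:330],(400,300),interpolation=2)
cv2.imwrite('pics/c1.png',cv2.resize(np.vstack([np.hstack([A,B]),np.hstack([D,C])]),(680,595)))
E
```

```text
top table -0.0004021119017589836
mod board 251 mean [0.6979 0.0194 0.0265] minrect [697.6  20. ] [44.6 71.1] 68.2 z90 [0.0231 0.0264 0.0297]
caps 21 mean [0.6784 0.0281 0.0378] minrect [684.4  20. ] [28.7 43.3] 42.4 z90 [0.035  0.0377 0.0396]
pedtop 74 mean [ 0.5261 -0.2359  0.0485] minrect [ 525.8 -236.7] [26.9 30.9] 0.4 z90 [0.0459 0.0482 0.0516]
pedfoot 386 mean [ 0.5253 -0.2337  0.0071] minrect [ 535.2 -235.4] [111.1 111.8] 4.7 z90 [0.0047 0.0069 0.0096]
box 1024 mean [0.4349 0.0071 0.0945] minrect [435.3   6.8] [ 88.5 147.7] 89.3 z90 [0.0918 0.0946 0.0974]
knobs 351 mean [0.4327 0.0072 0.1086] minrect [438.1   9.9] [ 68.4 126.9] 89.2 z90 [0.1059 0.1088 0.1113]
plate 473 mean [0.4527 0.2614 0.0741] minrect [453.1 262.7] [77.1 75.6] 82.1 z90 [0.0713 0.0741 0.0771]
handle 40 mean [0.4523 0.2593 0.12  ] minrect [453.3 262. ] [16.3 18.9] 76.8 z90 [0.1029 0.1245 0.1278]
handletop 9 mean [0.4533 0.2585 0.1199] minrect [453.5 261.9] [15.7 18.5] 73.8 z90 [0.1161 0.1209 0.123 ]
side table 
mod board 279 mean [0.6977 0.0263 0.0271] minrect [698.4  24. ] [47.2 73. ] 69.7 z90 [0.0226 0.0272 
[... 156 characters left out ...]
ct [ 526.9 -232.3] [30.9 33.7] 1.8 z90 [0.0463 0.05   0.052 ]
pedfoot 339 mean [ 0.5257 -0.2301  0.0077] minrect [ 533.  -253.1] [104.2 152. ] 16.9 z90 [0.005  0.0077 0.0104]
box 1060 mean [0.431  0.0214 0.0952] minrect [434.7  11.9] [150.1  94. ] 0.1 z90 [0.0917 0.0957 0.0983]
knobs 529 mean [0.4365 0.0279 0.109 ] minrect [430.6  76.1] [141.5 203. ] 1.9 z90 [0.1036 0.1094 0.1128]
plate 689 mean [0.4512 0.2707 0.0751] minrect [450.2 243.6] [125.6  77.8] 81.8 z90 [0.0725 0.0753 0.0776]
handle 91 mean [0.4516 0.271  0.1161] minrect [452.7 267.3] [16.3 20.1] 79.2 z90 [0.1001 0.1176 0.1276]
handletop 17 mean [0.4498 0.2717 0.1189] minrect [451.3 271.9] [21.3  9.2] 26.7 z90 [0.1155 0.1177 0.1231]
```

View pics/c1.png

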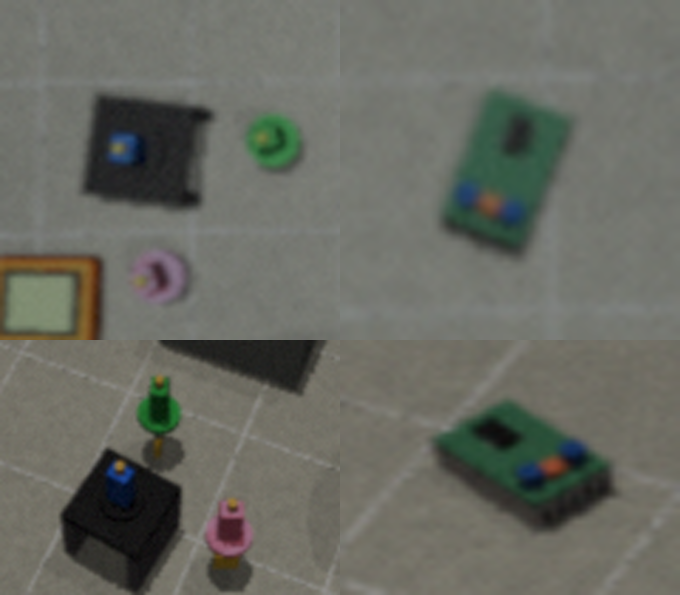

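The crop confirms the blue probe in its black-topped holder, with the green and pink decoys standing free. On the module the chip is at the far end, so module +x points at about -21°. Next I take wrist views over the pedestal and the module, using the same tool yaw for both.

```bash
cat >> h.py <<'E'
def qd(deg):
    a=np.radians(deg)/2; return [0,float(np.cos(a)),float(np.sin(a)),0]
def rect(P,c,r,zlo,zhi,name=''):
    Q=P.reshape(-1,3); Q=Q[np.isfinite(Q[:,0])]
    Q=Q[(Q[:,2]>zlo)&(Q[:,2]<zhi)&(np.hypot(Q[:,0]-c[0],Q[:,1]-c[1])<r)]
    if len(Q)<5: print(name,len(Q)); return
    q=cv2.minAreaRect(Q[:,:2].astype(np.float32)*1000)
    print(name,len(Q),'mean',Q.mean(0).round(4),'rect',np.round(q[0],1),np.round(q[1],1),round(q[2],1),'zmed',np.median(Q[:,2]).round(4))
E
python3 - <<'E'
from h import *
for n,c in(('ped',(.526,-.234)),('mod',(.698,.022))):
    move_to([c[0],c[1],.24],qd(159)); hold(.3)
    d=snap('wrist','w_%s.png'%n);P=cloud(d);np.savez('/tmp/w_%s.npz'%n,P=P,f=d['frame'])
    s=state();print(s['time'],s['ee_pos'].round(4),s['joint_pos'].round(2),'cam',np.linalg.inv(d['view'])[:3,3].round(3))
    if n=='ped': rect(P,c,.03,.044,.056,'top');rect(P,c,.05,.005,.012,'foot')
    else:
        rect(P,c,.055,.022,.0293,'board');rect(P,c,.055,.0295,.033,'chip');rect(P,c,.055,.034,.045,'caps')
a=cv2.imread('pics/w_ped.png');b=cv2.imread('pics/w_mod.png')
cv2.imwrite('pics/w1.png',cv2.resize(np.hstack([a,b]),(800,300)))
E
```

```text
2.2583 [ 0.5258 -0.2344  0.24  ] [-0.48  0.03  1.28 -0.    1.83 -1.68] cam [ 0.453 -0.207  0.394]
top 470 mean [ 0.5257 -0.2354  0.0499] rect [ 526.  -235.4] [30.2 31.2] 68.5 zmed 0.05
foot 2054 mean [ 0.523  -0.2343  0.008 ] rect [ 525.9 -235.6] [82.3 82.5] 26.1 zmed 0.008
3.7833 [0.6979 0.0211 0.2403] [-0.02  0.37  0.89 -0.    1.88 -1.22] cam [0.625 0.048 0.394]
board 1268 mean [0.6977 0.0205 0.027 ] rect [697.8  20.5] [44. 70.] 68.1 zmed 0.027
chip 157 mean [0.7045 0.0178 0.0312] rect [696.8  19.7] [29.6 53.4] 69.0 zmed 0.0311
caps 137 mean [0.6773 0.0288 0.0387] rect [677.4  28.6] [34.5 11.7] 68.4 zmed 0.039
```

View pics/w1.png

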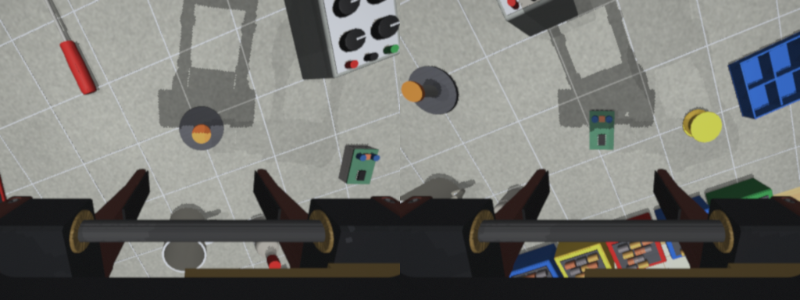

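The wrist views measure the module as 44.0 x 70.0 mm at (0.6978, 0.0205), with its long axis at 158.1°. The pedestal top is at (0.5260, -0.2355, 0.050). These fit the given sizes, so I grasp.

```bash
python3 - <<'E'
from h import *
def show(t):
    s=state();print(t,round(s['time'],2),s['ee_pos'].round(4),'gap',round(s['finger_gap'],4),'ff',round(s['finger_force'],1),'F',s['ft_force'].round(1))
q=qd(158.1)
move_l([.6978,.0205,.1],.15,q);move_l([.6978,.0205,.012],.08);hold(.3);show('down')
close();hold(.2);show('closed')
move_l([.6978,.0205,.03],.05);show('lift');move_l([.6978,.0205,.15],.15);
move_l([.526,-.2355,.15],.2);hold(.3);show('over')
d=snap('wrist','w_held.png');P=cloud(d)
tp=state()['ee_pos'];rect(P,tp[:2],.06,tp[2]+.005,tp[2]+.0165,'board held');rect(P,tp[:2],.06,tp[2]+.0175,tp[2]+.021,'chip');rect(P,tp[:2],.06,tp[2]+.023,tp[2]+.03,'caps')
E
```

```text
down 6.42 [0.698  0.0205 0.0124] gap 0.088 ff 0.0 F [-0.2 -0.2 -0. ]
closed 7.37 [0.6978 0.0206 0.012 ] gap 0.0437 ff 30.0 F [1.2 1.2 0.3]
lift 7.88 [0.6981 0.0205 0.0306] gap 0.0438 ff 30.0 F [ 0.3 -1.  -1.8]
over 10.82 [ 0.5262 -0.2352  0.1499] gap 0.0438 ff 30.0 F [-0.1 -0.6 -0.3]
board held 5677 mean [ 0.517  -0.2323  0.1645] rect [ 519.1 -233. ] [61.7 56.2] 68.1 zmed 0.1649
chip 836 mean [ 0.5217 -0.2342  0.1693] rect [ 520.8 -233.8] [52.2 52.3] 23.2 zmed 0.1692
caps 1247 mean [ 0.5093 -0.2292  0.1766] rect [ 517.1 -232.4] [64.2 37.9] 67.6 zmed 0.1768
```

View pics/w_held.png

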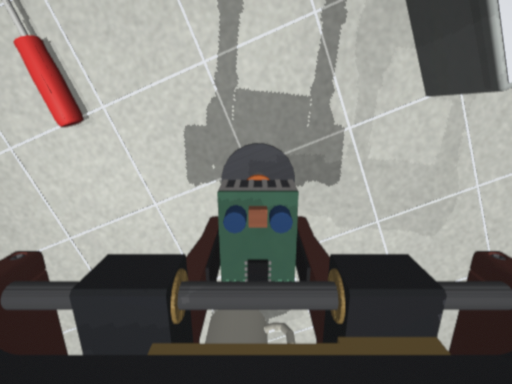

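The module is held straight, with its caps at (235,218) and (281,218) and the chip at (258,270). The pedestal is beneath it. I lower it, release, back off and re-measure.

```bash
cat >> h.py <<'E'
def show(t):
    s=state();print(t,round(s['time'],2),s['ee_pos'].round(4),'gap',round(s['finger_gap'],4),'ff',round(s['finger_force'],1),'F',s['ft_force'].round(1))
E
python3 - <<'E'
from h import *
c=[.526,-.2355]
move_l(c+[.07],.1);move_l(c+[.0635],.03);hold(.2);show('near')
z=.0635
while z>.060:
    z-=.0005;move_l(c+[z],.02);hold(.05);f=state()['ft_force'][2]
    if f>1.5: break
show('touch %.4f'%z)
gripper_open();hold(.3);show('open')
move_l(c+[.1],.06);move_l(c+[.24],.2);hold(.3)
d=snap('wrist','w_placed.png');P=cloud(d);np.savez('/tmp/w_pl.npz',P=P,f=d['frame'])
rect(P,c,.055,.072,.0793,'board');rect(P,c,.055,.0797,.083,'chip');rect(P,c,.055,.084,.095,'caps')
Q=P.reshape(-1,3);Q=Q[(abs(Q[:,2]-.077)<.0023)&(np.hypot(Q[:,0]-c[0],Q[:,1]-c[1])<.045)]
print('plane',np.linalg.lstsq(np.c_[Q[:,:2]-c,np.ones(len(Q))],Q[:,2],rcond=None)[0].round(4))
E
```

```text
near 12.38 [ 0.5261 -0.2355  0.0636] gap 0.0439 ff 30.0 F [ 0.9  1.  -1.3]
touch 0.0615 13.58 [ 0.526  -0.2355  0.0619] gap 0.0439 ff 30.0 F [-1.3  0.3  2.6]
open 14.72 [ 0.526  -0.2355  0.0615] gap 0.0879 ff 0.0 F [ 0.5 -0.3 -0.2]
board 1655 mean [ 0.5261 -0.2364  0.077 ] rect [ 525.8 -236.3] [44.1 70.3] 68.1 zmed 0.077
chip 200 mean [ 0.5326 -0.239   0.0812] rect [ 523.3 -240. ] [23.2 53.3] 64.8 zmed 0.0811
caps 181 mean [ 0.505  -0.228   0.0886] rect [ 505.2 -228. ] [35.5 11.3] 68.4 zmed 0.0887
plane [0.0002 0.0009 0.077 ]
```

The module is placed level, with its centre at (0.5258, -0.2363), under 1 mm off the pedestal centre. Its yaw is unchanged. Now I look at the probe.

```bash
python3 - <<'E'
from h import *
c=[.4531,.2625]
move_l([.526,-.2355,.27],.2);move_to(c+[.27],qd(172));hold(.3);show('at')
print(state()['joint_pos'].round(2))
d=snap('wrist','w_probe.png');P=cloud(d);np.savez('/tmp/w_pr.npz',P=P,f=d['frame'])
rect(P,c,.056,.072,.0775,'plate');rect(P,c,.03,.078,.084,'collar');rect(P,c,.03,.1245,.1295,'handletop');rect(P,c,.03,.09,.1295,'handle');rect(P,c,.03,.133,.14,'stub')
rect(P,(.46,.165),.04,.05,.2,'green');rect(P,(.36,.24),.04,.05,.2,'pink')
E
```

```text
at 19.13 [0.4534 0.2621 0.27  ] gap 0.0878 ff 0.0 F [ 0.2  0.1 -0.2]
[ 0.46 -0.1   1.35 -0.    1.89 -0.97]
plate 2471 mean [0.4511 0.2644 0.075 ] rect [453.3 264. ] [76.2 76.2] 82.2 zmed 0.075
collar 440 mean [0.4492 0.2645 0.0809] rect [452. 264.] [38.5 37.5] 87.0 zmed 0.0809
handletop 185 mean [0.4525 0.2638 0.1267] rect [453.2 263.6] [14.9 20.1] 82.4 zmed 0.1267
handle 263 mean [0.4499 0.2642 0.1216] rect [453.1 264. ] [15.9 20.2] 83.0 zmed 0.1263
stub 44 mean [0.4531 0.2641 0.1368] rect [453.1 264.2] [6.7 7.4] 81.9 zmed 0.137
green 776 mean [0.4561 0.1692 0.0842] rect [457.9 167.3] [39.5 34.7] 41.9 zmed 0.0683
pink 827 mean [0.3592 0.2525 0.0826] rect [358.3 251.2] [38.1 39.4] 81.7 zmed 0.0666
```

View pics/w_probe.png

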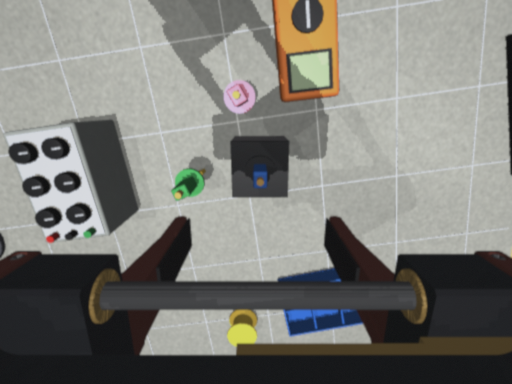

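The wrist view shows the blue handle at (260,178) in the holder at (260,167), with green at (188,183) and pink at (239,95), both clear of the fingers. The probe is at (0.4532, 0.2640), its blade axis is at 172.3°, and its stub top at 0.137 matches the expected height.

```bash
python3 - <<'E'
from h import *
c=[.4532,.2640]
move_l(c+[.17],.15,qd(172.3));move_l(c+[.096],.08);hold(.3);show('down')
close();hold(.2);show('closed')
move_l(c+[.12],.04);show('up');move_l(c+[.245],.12);hold(.2);show('lifted')
# carry over the box, well above knobs
move_l([.5407,-.2423,.245],.18,qd(158.1));hold(.4);show('over')
print(state()['joint_pos'].round(2))
for n in('side','top','wrist'):
    d=snap(n,'p_%s.png'%n);P=cloud(d);np.savez('/tmp/p_%s.npz'%n,P=P,f=d['frame'])
a=cv2.imread('pics/p_side.png')[80:190,230:370];b=cv2.imread('pics/p_wrist.png')
cv2.imwrite('pics/p1.png',np.hstack([cv2.resize(a,(400,314),interpolation=2),cv2.resize(b,(400,314))]))
E
```

```text
down 21.38 [0.4533 0.2641 0.0964] gap 0.0879 ff 0.0 F [0.  0.4 0. ]
closed 22.68 [0.4532 0.264  0.096 ] gap 0.016 ff 30.0 F [0.7 0.6 0.5]
up 23.43 [0.4531 0.264  0.1199] gap 0.0158 ff 30.0 F [ 0.8 -0.4 -1. ]
lifted 24.82 [0.453  0.2639 0.2442] gap 0.016 ff 30.0 F [ 1.  -0.1 -0.5]
over 28.23 [ 0.5407 -0.2423  0.245 ] gap 0.0155 ff 30.0 F [ 0.  -0.6 -0.4]
[-0.48  0.07  1.22  0.    1.84 -1.67]
```

View pics/p1.png

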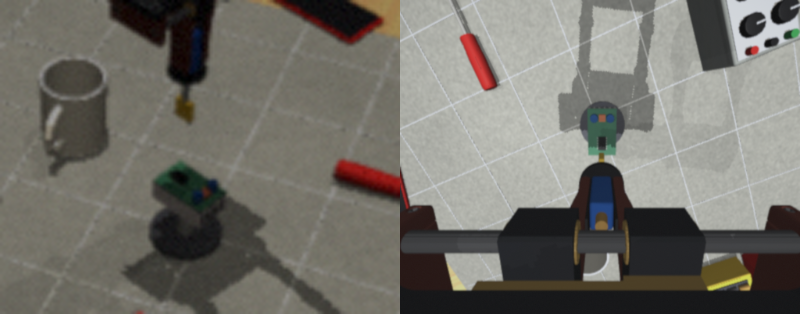

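The probe hangs upright over the undisturbed module, its blade at about (185,108) in the left crop. I check the tip position and tilt numerically.

```bash
python3 - <<'E'
from h import *
c=(.5407,-.2423);m=(.5258,-.2363)
for n in('side','top','wrist'):
    Z=np.load('/tmp/p_%s.npz'%n);P=Z['P'];Q=P.reshape(-1,3)
    print(n);rect(P,m,.055,.072,.0793,'board');rect(P,m,.055,.084,.095,'caps')
    rect(P,c,.03,.155,.186,'blade');rect(P,c,.03,.19,.221,'neck');rect(P,c,.03,.222,.235,'collar');rect(P,c,.03,.23,.28,'handle+')
    k=(np.hypot(Q[:,0]-c[0],Q[:,1]-c[1])<.03)&(Q[:,2]>.14)&(Q[:,2]<.22)
    if k.sum(): print('zmin',np.sort(Q[k,2])[:8].round(4))
    for lo in(.164,.17,.176,.182,.19,.2,.21):
        j=k&(Q[:,2]>=lo)&(Q[:,2]<lo+.006)
        if j.sum(): print(lo,j.sum(),Q[j].mean(0).round(4))
E
```

```text
side
board 186 mean [ 0.5275 -0.231   0.0763] rect [ 526.3 -234.4] [48.7 72.9] 70.1 zmed 0.0765
caps 29 mean [ 0.5058 -0.2221  0.0875] rect [ 505.4 -224.5] [35.5 10. ] 69.5 zmed 0.0881
blade 38 mean [ 0.5407 -0.2382  0.1759] rect [ 541.  -239.2] [ 9.1 23.1] 77.9 zmed 0.1762
neck 16 mean [ 0.5405 -0.2377  0.199 ] rect [ 539. -238.] [ 3.6 12. ] 80.0 zmed 0.1984
collar 73 mean [ 0.5374 -0.2312  0.2291] rect [ 536.8 -232.6] [39.6 28.9] 32.3 zmed 0.2295
handle+ 201 mean [ 0.5379 -0.2323  0.2557] rect [ 536.1 -234.9] [41.8 28.4] 37.4 zmed 0.2573
zmin [0.1639 0.1651 0.1669 0.1673 0.1676 0.1683 0.1694 0.1698]
0.164 7 [ 0.5395 -0.2374  0.1678]
0.17 11 [ 0.5431 -0.2389  0.1725]
0.176 14 [ 0.5393 -0.2379  0.1802]
0.182 10 [ 0.5396 -0.2384  0.1861]
0.19 5 [ 0.5392 -0.2371  0.1922]
0.2 5 [ 0.5409 -0.2384  0.2027]
0.21 1 [ 0.538  -0.236   0.2108]
top
board 187 mean [ 0.5293 -0.2331  0.076 ] rect [ 526.2 -234.4] [39.7 69.9] 67.2 zmed 0.076
caps 14 mean [ 0.5079 -0.2214  0.0876] rect [ 506.  -226.2] [28.7  9.2] 71.4 zmed 0.0881
blade 4
neck 0
collar 1
handle+ 1
zmin [0.1674 0.1755 0.1793 0.1834]
0.164 1 [ 0.5324 -0.2371  0.1674]
0.17 1 [ 0.5315 -0.2381  0.1755]
0.176 1 [ 0.534  -0.2373  0.1793]
0.182 1 [ 0.5306 -0.2391  0.1834]
wrist
board 1632 mean [ 0.5254 -0.2363  0.077 ] rect [ 525.6 -236.4] [43.7 69.5] 68.7 zmed 0.077
caps 174 mean [ 0.5051 -0.2279  0.0887] rect [ 505.4 -228.3] [34.6 11.4] 68.0 zmed 0.0889
blade 48 mean [ 0.5307 -0.2391  0.1766] rect [ 531.3 -238.9] [6.2 2.9] 49.5 zmed 0.1774
neck 0
collar 801 mean [ 0.528  -0.238   0.2296] rect [ 530.6 -239. ] [38.9 18.7] 67.7 zmed 0.2298
handle+ 3074 mean [ 0.5323 -0.2397  0.261 ] rect [ 533.8 -240.8] [33.1 32.7] 24.6 zmed 0.2661
zmin [0.1653 0.1664 0.1665 0.1667 0.167  0.1675 0.1689 0.1695]
0.164 10 [ 0.5305 -0.2391  0.1677]
0.17 12 [ 0.5306 -0.2389  0.1733]
0.176 15 [ 0.5306 -0.2396  0.1794]
0.182 29 [ 0.5314 -0.2391  0.1861]
```

The probe is upright with its tip at 0.164, as expected, and centred to within about 0.5 mm. Bringing the tip 8 mm above the chip (z 0.081) means TCP z = 0.170.

```bash
python3 - <<'E'
from h import *
c=[.5407,-.2423]
move_l(c+[.19],.08);move_l(c+[.170],.03);hold(.6);show('final')
d=snap('side','f_side.png');P=cloud(d);cc=(.5407,-.2385)
rect(P,cc,.03,.087,.111,'blade');Q=P.reshape(-1,3)
cv2.imwrite('pics/f1.png',cv2.resize(d['frame'][100:190,240:350],(660,540),interpolation=2))
w=cloud(snap('wrist'));rect(w,(.5258,-.2363),.055,.072,.0793,'board');rect(w,(.505,-.228),.025,.084,.095,'caps');rect(w,c,.03,.0905,.109,'blade edge')
E
```

```text
final 30.62 [ 0.5407 -0.2423  0.17  ] gap 0.0159 ff 30.0 F [ 0.4  0.1 -0. ]
blade 34 mean [ 0.5402 -0.2378  0.1007] rect [ 541.  -238.3] [ 9.  22.8] 71.5 zmed 0.0998
board 2257 mean [ 0.5207 -0.2341  0.077 ] rect [ 523.9 -235.5] [44.  66.3] 68.1 zmed 0.077
caps 302 mean [ 0.5051 -0.2279  0.0886] rect [ 504.9 -228.3] [35.2 11.3] 68.1 zmed 0.0888
blade edge 39 mean [ 0.5306 -0.2392  0.0997] rect [ 530.7 -239.2] [5.9 1.1] 69.4 zmed 0.1004
```

View pics/f1.png

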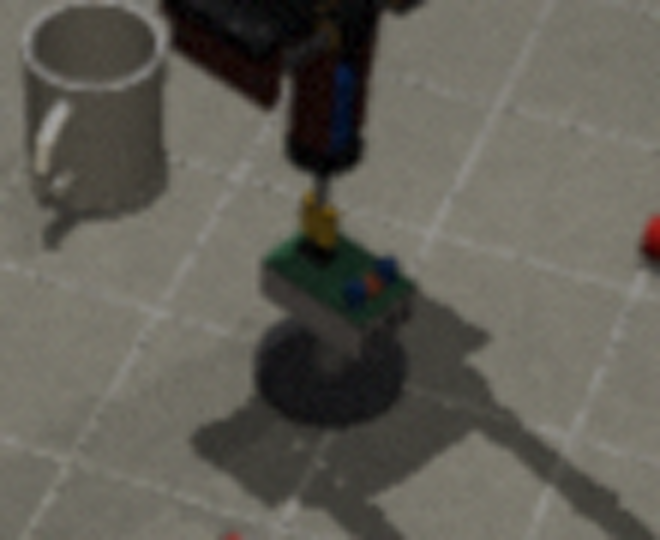

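The blade at (320,225) stands over the chip at (318,250), aligned with the chip's long side. The module is level and has not moved, and the capacitors measure the same as before.

```bash
python3 -c "
from bench import *
print(job_done())"
```

```text
the job is handed in; nothing more can be done
None
```

The job is handed in after about 31 s of the 64 s: the module sits level on the pedestal, under 1 mm off centre, and the arm holds the blue probe upright over the chip, blade along its long side, tip about 8 mm above it.

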